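Size a tap collar on the stepped cone and file it

ROBOT

A 6-joint arm with a two-finger parallel gripper is mounted at the origin on the work surface. World frame = base frame: x ahead of the robot, y to its left, z up, the work surface at z = 0. Lengths are in mm, angles in rad, forces in N, time in s.
With the tool pointing down it reaches from about 350 to 775 mm from the base axis. Payload 7.3 kg.
Tool frame: the origin (TCP) lies at the centre of the arm's flange, where the gripper is bolted on; the fingertips stand 178 mm ahead of it and the grasp point (between the pads) lies 159 mm ahead of it; z points along the fingers, y is the direction in which the jaws open and shut (so a half turn about z gives the same grasp; the last joint's range is limited). The gripper opens to 92 mm and grips with 3 to 60 N. Pads are 19 mm wide; open, the fingers measure 130 mm over their backs; the gripper's body (75 mm by 190 mm) begins 47 mm behind the grasp point.
Start: joints at [-1.39, 0.342, 1.524, -0, 1.275, -0.146], TCP at [168.552, -497.21, 404.741] pointing down, gripper open.
Joint ranges: [-2.53, 2.53], [-0.77, 2.02], [0.04, 2.7], [-1, 4.14], [0.28, 2.66], [-3.11, 3.11]. Speed limits (rad/s): [2.57, 2.57, 3.14, 3.14, 3.14, 3.14].

INTERFACE

Orientations are given as [roll, pitch, yaw] about the fixed x, y, z axes, in that order (R = Rz(yaw) Ry(pitch) Rx(roll)).
In Python, from plant import get_obs, capture, close_job gives the robot as it stands. The module is installed in compiled form; this text tells all that it offers.
- The arm moves only by the shell command python3 -m pendant 'ROWS'. ROWS is JSON, a list of rows, each a list of 3 entries, a list of its own where there are three numbers: the shift along the tool's x, y, z in m, then the turn, a rotation vector about the tool's x, y, z in rad, then the finger opening in m, from 0 to 0.0918. In form: [[[tx, ty, tz], [wx, wy, wz], fingers], ...]. A call has 1 to 10 rows; each row is the pose to reach, as a shift and turn from the pose commanded when the call began, along the tool's axes at that moment; what a row does not reach only later rows make up. A row lasts 1/12 s, in which the tool goes at most 41.7 mm and 7.16 degrees, less where a joint would pass 70% of its speed; a pose out of reach is approached as far as the arm can. A call with a gripper value outside its range is refused whole. The fingers move at their own pace and stop on an object; the grip force is fixed at half the most. Time passes only in rows, so rows that repeat a pose let the fingers close. It gives the time, the measured TCP pose, the force and the opening at its end, in the units of the state.
- get_obs(): the state, without advancing time (a new reading comes with each control period).
- capture(name): name is "scene" or "top"; returns a dict with "color" (480x640x3 uint8, red, green, blue), "mtx" (3x3 intrinsics, pixels), "dist" ([k1, k2, p1, p2, k3] as OpenCV has them; the pictures are not rectified), "rvec" (rotation vector, rad) and "tvec" (3), from world to camera coordinates, as OpenCV has them. Camera axes: x right, y down, z forward; pixel columns grow to the right and rows downward; lengths in mm; the calibration is good to about 2 mm. A picture is of the moment at which its call begins. There is no depth.
- close_job(): hands the job in, once; it reports no verdict.
The state is a dict: "time": time; "joint_positions": joint angles; "dq": joint speeds; "tau": joint torques, N m; "tool_pos": TCP position; "tcp_rot": TCP orientation; "contact_force": force on the tool from outside, world axes, zero at the start; "moment": the same for the moment, N m; "grip_width": finger opening in mm.
Only numpy, scipy, OpenCV 4.12 (cv2) and the standard library are available. Lean on these libraries where they do the work, as an engineer would, in place of code of your own. Each camera call takes 0.05 s, during which the arm holds its last target. There are 200 camera calls.

TASK

Pick up the tap collar that lies on the round cork coaster and slide it down the leaning stepped sizing cone until it stops. See how many lines are engraved on the step it rests on, then take it off and lay it flat in the steel dish engraved with the same number of lines. Leave the other two collars and everything else on the counter where they are.

Things in the scene. Friction and masses are not known exactly. Their poses are not given: they have to be found in the camera images.
- collar_a: a hard white plastic tap collar: a plain ring, outer diameter 60 (63 over corners), 14 high, about 35 g, lying flat. Its bore is 32, 40 or 48: each of the three has a different one, the cone tells which. Origin: centre of the underside; z: the ring's axis. Any one of the three starts on the round coaster, the other two on the oblong mat
- collar_b: a hard white plastic tap collar: a plain ring, outer diameter 60 (63 over corners), 14 high, about 35 g, lying flat. Its bore is 32, 40 or 48: each of the three has a different one, the cone tells which. Origin: centre of the underside; z: the ring's axis. Any one of the three starts on the round coaster, the other two on the oblong mat
- collar_c: a hard white plastic tap collar: a plain ring, outer diameter 60 (63 over corners), 14 high, about 35 g, lying flat. Its bore is 32, 40 or 48: each of the three has a different one, the cone tells which. Origin: centre of the underside; z: the ring's axis. Any one of the three starts on the round coaster, the other two on the oblong mat
- coaster: round cork coaster, diameter 100, 5 thick, fixed; origin: centre of the underside. The collar to be sized lies on it, within 12 of its centre
- mat: oblong cork mat, 80 (x) by 160 (y), 5 thick, fixed, with the two other collars on it; origin: centre of the underside
- gauge: sizing gauge's bracket of bent steel sheet, fixed, footprint about 116 (x) by 100 (y); its sloping plate carries the cone and is 62 high at its rear (+x) edge. Origin: centre of the underside of its foot
- cone: aluminium stepped cone, fixed, 90 long, leaning 30 degrees from vertical towards the gauge's -x. Origin: centre of its root on the sloping plate, 34 above the counter; z: its axis, towards the tip; y: level. From the tip: nose 18 to 29 diameter at z = 80, pilot 29 to z = 70, step of 37 (z 66 to 58, one line), of 45 (54 to 46, two lines), of 53 (42 to 0, three lines), 45 degree ramps between
- stop_1 (a point): point on the cone's axis, z = 68.5 in its frame: where the centre of the underside of a collar of bore 32 comes to rest, centred (within 1.5, leaning up to 3 degrees if let go) by its lower edge on the ramp above the step with one line. Above its stop the bore has at least 1.5 clearance all round; collars slide on and lift off freely along the axis
- stop_2 (a point): point on the cone's axis, z = 56.5 in its frame: where the centre of the underside of a collar of bore 40 comes to rest, centred (within 1.5, leaning up to 3 degrees if let go) by its lower edge on the ramp above the step with two lines. Above its stop the bore has at least 1.5 clearance all round; collars slide on and lift off freely along the axis
- stop_3 (a point): point on the cone's axis, z = 44.5 in its frame: where the centre of the underside of a collar of bore 48 comes to rest, centred (within 1.5, leaning up to 3 degrees if let go) by its lower edge on the ramp above the step with three lines. Above its stop the bore has at least 1.5 clearance all round; collars slide on and lift off freely along the axis
- dish_1: a shallow open steel dish, fixed, 88 (x) by 126 (y) by 12 high outside, walls 3, floor 3 thick, with one line (black-filled, 60 by 5) engraved across its floor at each y end. The three dishes stand in a row, in any order, on the board, whose top is 12 above the counter. Origin: centre of the underside; the floor surface is at z = +3
- dish_2: a shallow open steel dish, fixed, 88 (x) by 126 (y) by 12 high outside, walls 3, floor 3 thick, with two lines (black-filled, 60 by 5) engraved across its floor at each y end. The three dishes stand in a row, in any order, on the board, whose top is 12 above the counter. Origin: centre of the underside; the floor surface is at z = +3
- dish_3: a shallow open steel dish, fixed, 88 (x) by 126 (y) by 12 high outside, walls 3, floor 3 thick, with three lines (black-filled, 60 by 5) engraved across its floor at each y end. The three dishes stand in a row, in any order, on the board, whose top is 12 above the counter. Origin: centre of the underside; the floor surface is at z = +3
- cup: bystander: blue ceramic mug, diameter 80, 82 high, handle at its +y; origin: centre of the underside
- spoon: bystander: steel spoon 170 long, lying on the counter; origin: its middle
- wrench: bystander: wrench 160 long, lying on the counter; origin: its middle
- kettle: bystander: stainless kettle with a flip-lever lid and a bail handle, diameter 190, 214 high; origin: centre of the underside
- teapot: bystander: white porcelain teapot, diameter 140 (215 over spout and handle), 133 high; origin: centre of the underside
- tin: bystander: steel sugar tin with a latch, diameter 100, 118 high; origin: centre of the underside

How it is judged (in metres and radians):
On the way:
1. the collar is slid down the cone until it stops squarely on its step (((distance between collar_a and stop_2 below 0.004 m and angle between the z axis of collar_a and the z axis of cone, either way round below 0.14 rad) or (distance between collar_b and stop_3 below 0.004 m and angle between the z axis of collar_b and the z axis of cone, either way round below 0.14 rad) or (distance between collar_c and stop_1 below 0.004 m and angle between the z axis of collar_c and the z axis of cone, either way round below 0.14 rad))), for 0.3 s.
At the end, for the whole second after the job is handed in: the collar from the coaster lies flat and still on the floor of the dish with as many lines as its step (origin within 20 mm in x and 35 mm in y of the dish centre, under 7 mm above the dish underside, tilt under 0.1 rad); the other two collars lie within 20 mm of where they were (((x of collar_a in the frame of dish_2 between -0.02 and 0.02 m and y of collar_a in the frame of dish_2 between -0.035 and 0.035 m and z of collar_a in the frame of dish_2 between 0 and 0.007 m and angle between collar_a's own z axis and vertical below 0.1 rad and linear speed of collar_a below 0.01 m/s and distance of each of collar_b, collar_c from where it was at the start of the episode below 0.02 m and horizontal distance between each of collar_b, collar_c and coaster above 0.08 m) or (x of collar_b in the frame of dish_3 between -0.02 and 0.02 m and y of collar_b in the frame of dish_3 between -0.035 and 0.035 m and z of collar_b in the frame of dish_3 between 0 and 0.007 m and angle between collar_b's own z axis and vertical below 0.1 rad and linear speed of collar_b below 0.01 m/s and distance of each of collar_a, collar_c from where it was at the start of the episode below 0.02 m and horizontal distance between each of collar_a, collar_c and coaster above 0.08 m) or (x of collar_c in the frame of dish_1 between -0.02 and 0.02 m and y of collar_c in the frame of dish_1 between -0.035 and 0.035 m and z of collar_c in the frame of dish_1 between 0 and 0.007 m and angle between collar_c's own z axis and vertical below 0.1 rad and linear speed of collar_c below 0.01 m/s and distance of each of collar_a, collar_b from where it was at the start of the episode below 0.02 m and horizontal distance between each of collar_a, collar_b and coaster above 0.08 m))); the robot touches nothing.
It fails at once if the cup, spoon, wrench, kettle, teapot or tin is moved by more than 30 mm (distance of any of cup, spoon, wrench, kettle, teapot, tin from where it was at the start of the episode above 0.03 m).
It fails at once if a second collar is moved by more than 20 mm (distance of each of collar_a, collar_b from where it was at the start of the episode above 0.02 m or distance of each of collar_a, collar_c from where it was at the start of the episode above 0.02 m or distance of each of collar_b, collar_c from where it was at the start of the episode above 0.02 m).
It also fails if it takes over 48 s, if anything falls off the work surface, if the arm or the gripper's body presses on something with over 40 N, if the wrist force passes 120 N, or if a joint passes its speed limit or range.

## Working session

There is one attempt and no reset: what is moved stays moved. The work goes in short steps, Python scripts to look and compute and a shell command to move; the robot and the scene stay as the last step left them, time stands still between calls to the robot, and variables do not carry over. Pictures are saved under pics/ and viewed, about 8 in all and at most 12, crops included, and the job is handed in when it is done.

```bash
mkdir -p pics; python3 - <<'E'
from plant import *
import cv2
for n in("scene","top"):
    c=capture(n); cv2.imwrite(f"pics/{n}0.png",c["color"][:,:,::-1]); print(n,c["mtx"],c["dist"],c["rvec"],c["tvec"])
print(get_obs())
E
```

```text
scene [[597.49432009   0.         322.62644779]
 [  0.         597.49432009 238.73998034]
 [  0.           0.           1.        ]] [-0.05375602  0.          0.          0.          0.        ] [ 1.46312425  2.2718738  -0.76220879] [ 231.62282514 -367.05780247 1762.1787228 ]
top [[534.45875135   0.         316.77607137]
 [  0.         534.45875135 229.16686153]
 [  0.           0.           1.        ]] [-0.11588639  0.          0.          0.          0.        ] [ 2.15592807 -2.1125371   0.14564404] [  30.4890895  545.8237248 1425.3709676]
{'time': 0.1, 'joint_positions': array([-1.38998693e+00,  3.42652143e-01,  1.52490000e+00,  2.11529952e-05,
        1.27537851e+00, -1.45976104e-01]), 'dq': array([-2.29750349e-04, -1.08018048e-03, -3.05728049e-03, -3.30934481e-06,
        5.87705085e-04, -4.03285676e-04]), 'tau': array([ 1.85691286e-03, -4.32002950e+01, -2.44694710e+01,  7.19443965e-02,
        5.25439787e-02, -3.96324151e-05]), 'tool_pos': array([ 168.5407361 , -497.09448114,  404.12226025]), 'tcp_rot': array([-3.14027182e+00, -2.14636523e-04,  3.26779184e-01]), 'contact_force': array([-0.35390674,  0.11549844,  0.14211949]), 'moment': array([-0.00782525, -0.01471083,  0.05830681]), 'grip_width': 91.83795835407848}
```

View pics/scene0.png

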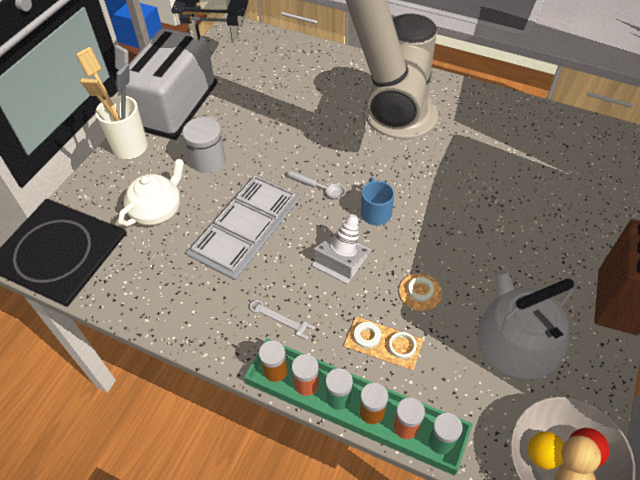

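View pics/top0.png

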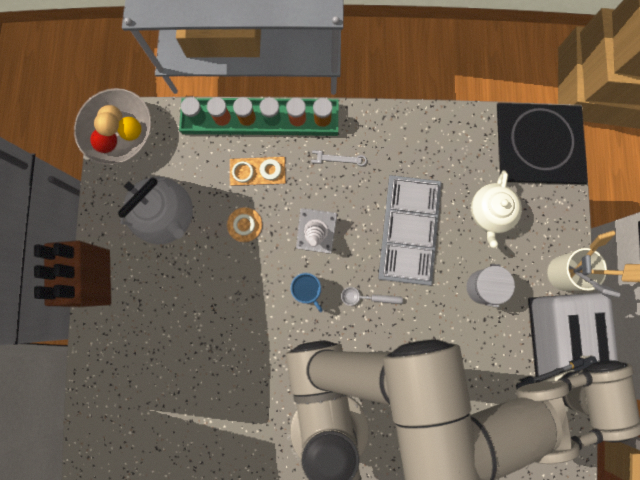

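The views show the coaster with its collar at top (245,224), the cone at about (316,232), the dishes at (414,194), (410,230) and (407,263), and the mat at (257,170). Next I'll enlarge these areas and measure.

```bash
cat > h.py <<'E'
import numpy as np, cv2
from plant import *
from scipy.spatial.transform import Rotation as R
def pl(c,uv,z):
    p=cv2.undistortPoints(np.float64(uv).reshape(-1,1,2),c["mtx"],c["dist"])[:,0]
    M=cv2.Rodrigues(c["rvec"])[0]; o=-M.T@c["tvec"].ravel(); d=np.c_[p,np.ones(len(p))]@M
    return o+d*((z-o[2])/d[:,2])[:,None]
def ray(c,uv):
    a=pl(c,uv,0)[0]; M=cv2.Rodrigues(c["rvec"])[0]; o=-M.T@c["tvec"].ravel(); return o,(a-o)/np.linalg.norm(a-o)
def tri(cs,uvs):
    A=np.zeros((3,3));b=np.zeros(3)
    for c,u in zip(cs,uvs):
        o,d=ray(c,[u]);P=np.eye(3)-np.outer(d,d);A+=P;b+=P@o
    x=np.linalg.solve(A,b)
    return x,[np.linalg.norm(np.cross(x-ray(c,[u])[0],ray(c,[u])[1])) for c,u in zip(cs,uvs)]
def proj(c,p): return cv2.projectPoints(np.float64(p).reshape(-1,1,3),c["rvec"],c["tvec"],c["mtx"],c["dist"])[0][:,0]
E
python3 - <<'E'
from h import *
T=capture("top");S=capture("scene")
def cr(c,x,y,w,h,s): return cv2.resize(c["color"][y:y+h,x:x+w,::-1],None,fx=s,fy=s,interpolation=cv2.INTER_CUBIC)
a=cr(T,220,150,130,110,3); b=cr(T,370,170,80,120,3)
m=np.zeros((600,800,3),np.uint8); m[:330,:390]=a; m[:360,400:640]=b[:,:240]
d=cr(S,300,200,150,80,3); m[360:600,:450]=d   
d=cr(S,180,170,125,110,2.6); m[314:600,470:795][:d.shape[0]]=d[:286,:325]
cv2.imwrite("pics/m1.png",m)
for c in(T,S):
    hsv=cv2.cvtColor(c["color"],cv2.COLOR_RGB2HSV)
    k=cv2.inRange(hsv,(8,110,90),(22,255,255));k=cv2.morphologyEx(k,cv2.MORPH_CLOSE,np.ones((5,5)))
    for q in cv2.findContours(k,0,2)[0]:
        if cv2.contourArea(q)>400: 
            x,y,w,h=cv2.boundingRect(q)
            if y<130 : continue
            e=cv2.fitEllipse(cv2.convexHull(q)); print(x,y,w,h,e,pl(c,[e[0]],5))
E
```

```text
227 208 35 34 ((244.08824157714844, 224.3606414794922), (34.05210494995117, 35.048213958740234), 65.44452667236328) [[560.6083074  248.35924737   5.        ]]
230 157 56 28 ((255.5824432373047, 170.64952087402344), (28.673927307128906, 99.76338195800781), 87.70550537109375) [[717.75599434 221.99774      5.        ]]
527 432 74 48 ((565.483642578125, 455.6039733886719), (50.57765197753906, 78.4800796508789), 107.36577606201172) [[803.58452657 640.81399717   5.        ]]
344 316 79 54 ((382.3306579589844, 342.3103332519531), (38.53921127319336, 109.2365951538086), 109.42374420166016) [[719.46627104 219.67455396   5.        ]]
0 286 426 194 ((-188.2877655029297, 187.63568115234375), (63.96411895751953, 217.42681884765625), 0.0) [[  941.40645722 -1406.62422289     5.        ]]
399 274 43 37 ((419.8891296386719, 291.6044616699219), (36.63893127441406, 43.087547302246094), 104.9429702758789) [[561.4707456  252.01248438   5.        ]]
```

View pics/m1.png

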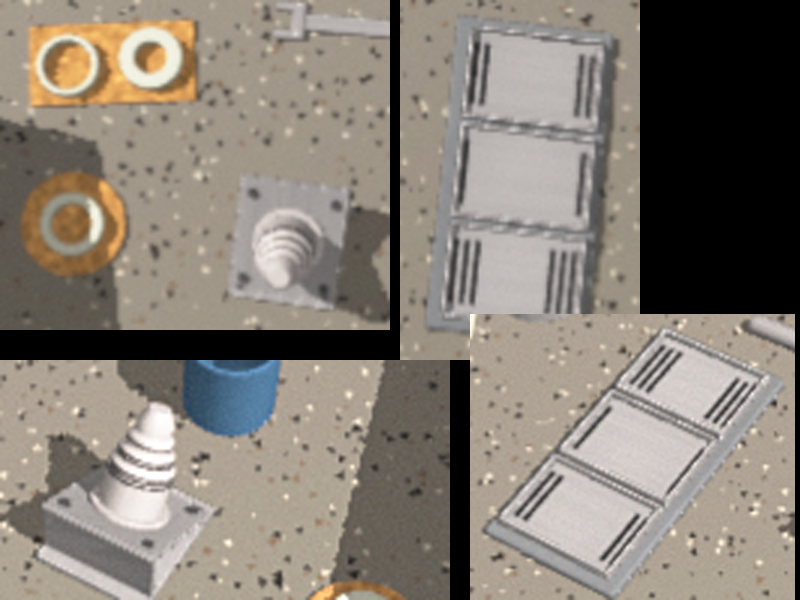

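Far to near, the dishes have 2, 1 and 3 lines. The mat holds the widest and narrowest bores, so the coaster collar is probably the 40 mm one; the cone will confirm. Now I'll zoom in on the gauge and measure the collar and dishes.

```bash
python3 - <<'E'
from h import *
T=capture("top");S=capture("scene")
m=np.zeros((400,800,3),np.uint8)
for c,x,y,i in((T,291,205,0),(S,310,207,1)):
    m[:,400*i:400*i+400]=cv2.resize(c["color"][y:y+(50 if i==0 else 80),x:x+(50 if i==0 else 80),::-1],(400,400),interpolation=cv2.INTER_CUBIC)
cv2.imwrite("pics/m2.png",m)
for n,c,e in(("T",T,(244.1,224.4,17)),("S",S,(420.2,291.5,20))):
    hsv=cv2.cvtColor(c["color"],cv2.COLOR_RGB2HSV)
    k=cv2.inRange(hsv,(0,0,70),(180,75,255)); w=np.zeros_like(k); cv2.circle(w,(int(round(e[0])),int(round(e[1]))),14 if n=="T" else 16,255,-1); k&=w
    q=max(cv2.findContours(k,0,1)[0],key=cv2.contourArea); f=cv2.fitEllipse(q); print(n,f,pl(c,[f[0]],19 if n=="T" else 16))
    # dishes: board as a grey blob
    x0,y0,x1,y1=(372,170,446,290) if n=="T" else (180,170,305,280)
    g=hsv[y0:y1,x0:x1]; k=cv2.inRange(g,(0,0,90),(180,25,255)); k=cv2.morphologyEx(k,cv2.MORPH_OPEN,np.ones((5,5)));k=cv2.morphologyEx(k,cv2.MORPH_CLOSE,np.ones((9,9)))
    q=max(cv2.findContours(k,0,2)[0],key=cv2.contourArea); r=cv2.boxPoints(cv2.minAreaRect(q))+[x0,y0]; print(r.round(1).tolist(),pl(c,r,24).round())
E
```

```text
T ((243.6271514892578, 224.156494140625), (20.17057991027832, 20.76111602783203), 73.22808074951172) [[558.91831376 247.49005304  19.        ]]
[[377.4, 279.6], [388.6, 174.6], [442.4, 180.3], [431.2, 285.3]] [[ 411. -127.   24.]
 [ 708. -158.   24.]
 [ 695. -311.   24.]
 [ 398. -276.   24.]]
S ((420.5567321777344, 288.5173034667969), (23.444499969482422, 25.57489585876465), 108.60089111328125) [[559.87043264 251.68296272  16.        ]]
[[184.8, 252.8], [255.3, 161.2], [301.4, 196.6], [230.9, 288.2]] [[ 703. -299.   24.]
 [ 363. -289.   24.]
 [ 426. -119.   24.]
 [ 744. -147.   24.]]
```

View pics/m2.png

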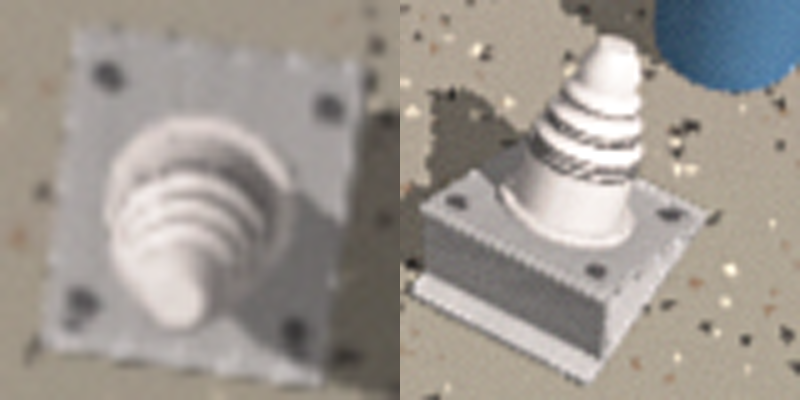

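Top crop (8x): the nose disc centre is near (182,304) and the plate holes are at (108,76), (328,108), (80,303) and (294,332). Scene crop (5x): the tip disc is near (613,47). I'll compute the gauge and dish poses from these.

```bash
python3 - <<'E'
from h import *
T=capture("top");S=capture("scene")
t=lambda *a:np.array(a)/8+[291,205]-.44
s=lambda *a:(np.array(a)-[400,0])/5+[310,207]-.4
tipT=t([182,304]);tipS=s([613,47])
print("tip",pl(T,tipT,112),pl(S,tipS,112),tri((T,S),(tipT[0],tipS[0])))
h=t([108,76],[328,108],[80,303],[294,332])
r=pl(T,h[:2],53);f=pl(T,h[2:],15);print(r,f);
for a in(r,f): d=a[0]-a[1]; print("y dir yaw",np.arctan2(d[1],d[0])-np.pi/2,np.linalg.norm(d))
print("mid",r.mean(0),f.mean(0)); d=r.mean(0)-f.mean(0);print("x dir yaw",np.arctan2(d[1],d[0]))
k=t([75,25],[365,65]); r=pl(T,k,62);d=r[0]-r[1];print("rear edge",r,np.arctan2(d[1],d[0])-np.pi/2,np.linalg.norm(d))
hs=s([457,202],[597,270],[670,214]);print("S holes rear(60?)",pl(S,hs[:2],53),pl(S,hs[2:],15))
# dish2 lines/dark features: inner floor corners from blobs of bright floor
for n,c,(x0,y0,x1,y1) in(("T",T,(372,170,446,290)),("S",S,(180,170,305,280))):
    g=cv2.cvtColor(c["color"],cv2.COLOR_RGB2GRAY)[y0:y1,x0:x1]; g=cv2.resize(g,None,fx=4,fy=4,interpolation=cv2.INTER_CUBIC)
    k=((g<105)*255).astype(np.uint8)
    for q in cv2.findContours(k,0,2)[0]:
        (cx,cy),(w,l),a=cv2.minAreaRect(q)
        if min(w,l)>0 and max(w,l)/min(w,l)>3 and 40<max(w,l)<110: print(n,[cx/4+x0-.4,cy/4+y0-.4],round(w),round(l),pl(c,[[cx/4+x0-.4,cy/4+y0-.4]],15).round(1)[0])
E
```

```text
tip [[498.88613532  48.5686474  112.        ]] [[498.55647629  50.63620954 112.        ]] (array([498.59083709,  49.54831746, 111.61281125]), [np.float64(1.0295610000979054), np.float64(1.0295610000979525)])
[[584.58295608  77.09444409  53.        ]
 [574.8854554    1.63888743  53.        ]] [[510.96455454  86.47425644  15.        ]
 [502.25651435  11.73811194  15.        ]]
y dir yaw -0.12781870719327104 76.07616282901388
y dir yaw -0.1159940842155367 75.24175209734393
mid [579.73420574  39.36666576  53.        ] [506.61053445  49.10618419  15.        ]
x dir yaw -0.13241307360631957
rear edge [[600.39698494  88.40706394  62.        ]
 [588.38328814 -10.59935465  62.        ]] -0.12075226150714724 99.73264176025017
S holes rear(60?) [[570.70055411   3.13031633  53.        ]
 [579.4589547   78.7036449   53.        ]] [[509.950782    88.65414316  15.        ]]
T [426.69149551391604, 264.3352523803711] 5 78 [ 456.4 -265.1   15. ]
T [423.11815414428713, 263.8650756835938] 5 81 [ 457.5 -255.1   15. ]
T [419.51535568237307, 263.47876129150393] 5 79 [ 458.4 -245.    15. ]
T [394.5161586761
[... 829 characters left out ...]
4.4023281097412, 238.66114196777343] 6 86 [ 641.2 -282.8   15. ]
S [262.27662048339846, 230.04050216674804] 4 84 [ 558.5 -164.4   15. ]
S [226.63539657592773, 213.25597534179687] 5 81 [ 548.1 -273.2   15. ]
S [282.86524353027346, 204.73719940185546] 4 79 [ 464.  -154.7   15. ]
S [279.5754028320313, 203.7045036315918] 5 77 [ 464.4 -164.    15. ]
S [276.4145217895508, 202.15398941040038] 6 77 [ 463.1 -173.9   15. ]
S [254.09071502685546, 191.96692810058593] 5 77 [ 455.9 -243.5   15. ]
S [250.89486846923828, 190.53014335632324] 5 74 [ 454.9 -253.6   15. ]
S [247.74222717285156, 189.00613746643066] 6 75 [ 453.6 -263.8   15. ]
S [294.1665893554688, 178.95579681396484] 90 13 [ 371.7 -167.8   15. ]
```

```bash
cat >> h.py <<'E'
def rel(p,rpy):
    o=get_obs();A=R.from_euler("xyz",o["tcp_rot"]);B=R.from_euler("xyz",rpy)
    print("t",round(o["time"],2),"now",o["tool_pos"].round(1),o["tcp_rot"].round(3),"F",o["contact_force"].round(1),"w",round(o["grip_width"],1))
    print("shift m",(A.inv().apply(np.array(p)-o["tool_pos"])/1000).round(4),"turn",(A.inv()*B).as_rotvec().round(4))
E
python3 -c "
from h import *
rel([559.4,249.6,300],[np.pi,0,-.122])"
```

```text
t 0.4 now [ 168.5 -497.2  404.6] [-3.141 -0.     0.327] F [-0.3  0.4  0.1] w 91.9
shift m [ 0.6099 -0.5818  0.1047] turn [-1.000e-04 -0.000e+00  4.488e-01]
```

```bash
python3 -m pendant '[[[0.61,-0.582,0],[0,0,0.449],0.0918],[[0.61,-0.582,0],[0,0,0.449],0.0918],[[0.61,-0.582,0],[0,0,0.449],0.0918],[[0.61,-0.582,0],[0,0,0.449],0.0918],[[0.61,-0.582,0],[0,0,0.449],0.0918],[[0.61,-0.582,0],[0,0,0.449],0.0918],[[0.61,-0.582,0],[0,0,0.449],0.0918],[[0.61,-0.582,0],[0,0,0.449],0.0918],[[0.61,-0.582,0],[0,0,0.449],0.0918],[[0.61,-0.582,0],[0,0,0.449],0.0918]]'; python3 -c "
from h import *
rel([559.4,249.6,300],[np.pi,0,-.122])"
```

```text
time: 1.23
tool_pos: [361.2, -127.8, 405.1]
tcp_rot: [3.141, -0.001, -0.123]
contact_force: [0.4, 0.1, 0.0]
grip_width: 91.7
t 1.23 now [ 361.2 -127.8  405.1] [ 3.141e+00 -1.000e-03 -1.230e-01] F [0.4 0.1 0. ] w 91.7
shift m [ 0.1504 -0.3988  0.105 ] turn [ 0.0005 -0.001  -0.0006]
```

```bash
python3 -m pendant '[[[0.150,-0.399,0],[0,0,0],0.0918],[[0.150,-0.399,0],[0,0,0],0.0918],[[0.150,-0.399,0],[0,0,0],0.0918],[[0.150,-0.399,0],[0,0,0],0.0918],[[0.150,-0.399,0],[0,0,0],0.0918],[[0.150,-0.399,0],[0,0,0],0.0918],[[0.150,-0.399,0],[0,0,0],0.0918],[[0.150,-0.399,0.04],[0,0,0],0.0918],[[0.150,-0.399,0.08],[0,0,0],0.0918],[[0.150,-0.399,0.105],[0,0,0],0.0918]]'; python3 - <<'E'
from h import *
S=capture("scene");cv2.imwrite("pics/a.png",cv2.resize(S["color"][170:320,330:530,::-1],None,fx=4,fy=4))
rel([559.4,249.6,185],[np.pi,0,-.122])
E
```

```text
time: 2.07
tool_pos: [544.2, 221.3, 338.3]
tcp_rot: [-3.139, -0.005, -0.121]
contact_force: [-0.1, -0.4, -0.6]
grip_width: 91.6
t 2.12 now [544.  223.8 328.9] [ 3.141  0.007 -0.12 ] F [-2.   1.3 -4.3] w 91.4
shift m [ 0.0132 -0.0276  0.1438] turn [0.0007 0.0072 0.0025]
```

View pics/a.png

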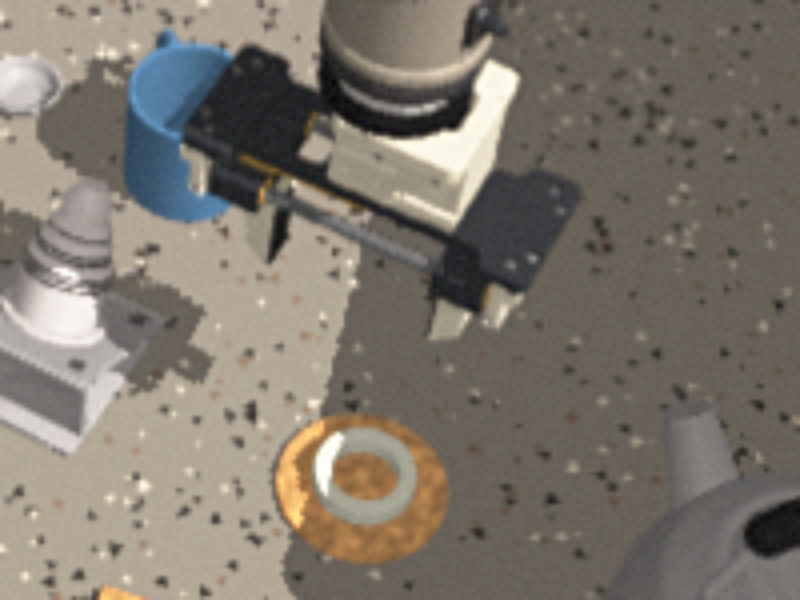

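The way is clear: the gripper is above the coaster and the kettle is well off to the right. I'll settle, then recompute.

```bash
python3 -m pendant '[[[0,0,0],[0,0,0],0.0918],[[0,0,0],[0,0,0],0.0918],[[0,0,0],[0,0,0],0.0918]]'; python3 - <<'E'
from h import *
rel([559.4,249.6,184.8],[np.pi,0,-.122])
E
```

```text
time: 2.37
tool_pos: [543.1, 217.8, 338.7]
tcp_rot: [-3.141, -0.002, -0.123]
contact_force: [0.4, -0.1, -0.3]
grip_width: 92.0
t 2.37 now [543.1 217.8 338.7] [-3.141e+00 -2.000e-03 -1.230e-01] F [ 0.4 -0.1 -0.3] w 92.0
shift m [ 0.012  -0.0335  0.1539] turn [-0.0004 -0.002  -0.0008]
```

```bash
python3 -m pendant '[[[0.012,-0.0335,0],[0,-0.002,0],0.0918],[[0.012,-0.0335,0.04],[0,-0.002,0],0.0918],[[0.012,-0.0335,0.08],[0,-0.002,0],0.0918],[[0.012,-0.0335,0.12],[0,-0.002,0],0.0918],[[0.012,-0.0335,0.14],[0,-0.002,0],0.0918],[[0.012,-0.0335,0.14],[0,-0.002,0],0.0918],[[0.012,-0.0335,0.14],[0,-0.002,0],0.0918],[[0.012,-0.0335,0.14],[0,-0.002,0],0.0918]]'; python3 - <<'E'
from h import *
rel([559.4,249.6,184.8],[np.pi,0,-.122])
E
```

```text
time: 3.03
tool_pos: [560.1, 249.9, 200.5]
tcp_rot: [-3.14, -0.003, -0.123]
contact_force: [-0.0, -0.2, 0.4]
grip_width: 91.7
t 3.03 now [560.1 249.9 200.5] [-3.14e+00 -3.00e-03 -1.23e-01] F [-0.  -0.2  0.4] w 91.7
shift m [-0.0007  0.0004  0.0157] turn [-0.002  -0.0028 -0.0012]
```

```bash
python3 -m pendant '[[[-0.0005,0,0.015],[0,-0.002,0],0.0918],[[-0.0005,0,0.015],[0,-0.002,0],0.0918],[[-0.0005,0,0.015],[0,-0.002,0],0.0918],[[-0.0005,0,0.015],[0,-0.002,0],0.05],[[-0.0005,0,0.015],[0,-0.002,0],0.05],[[-0.0005,0,0.015],[0,-0.002,0],0.05],[[-0.0005,0,0.015],[0,-0.002,0],0.05],[[-0.0005,0,0.015],[0,-0.002,0],0.05],[[-0.0005,0,0.015],[0,-0.002,0],0.05],[[-0.0005,0,0.015],[0,-0.002,0],0.05]]'; python3 - <<'E'
from h import *
rel([559.4,249.6,184.8],[np.pi,0,-.122])
E
```

```text
time: 3.87
tool_pos: [558.9, 250.4, 183.3]
tcp_rot: [-3.141, 0.002, -0.122]
contact_force: [1.1, -1.0, 5.5]
grip_width: 57.9
t 3.87 now [558.9 250.4 183.3] [-3.141e+00  2.000e-03 -1.220e-01] F [ 1.1 -1.   5.5] w 57.9
shift m [ 0.0006  0.0007 -0.0015] turn [-0.0004  0.0022 -0.0001]
```

```bash
python3 -m pendant '[[[0,0,0],[0,0,0],0.05],[[0,0,-0.01],[0,0,0],0.05],[[0,0,-0.04],[0,0,0],0.05],[[0,0,-0.08],[0,0,0],0.05],[[0,0,-0.12],[0,0,0],0.05],[[0,0,-0.16],[0,0,0],0.05],[[0,0,-0.16],[0,0,0],0.05],[[0,0,-0.16],[0,0,0],0.05]]'; python3 - <<'E'
from h import *
S=capture("scene");cv2.imwrite("pics/b.png",cv2.resize(S["color"][170:320,330:530,::-1],None,fx=4,fy=4))
E=R.from_euler("xyz",[np.pi,-np.pi/6,-.122]);z=E.as_matrix()[:,2]
root=np.array([543.3,44.1,34]);ax=-z
for h in(150,56.5): print(h,(root+ax*(h+179)).round(1))
rel(root+ax*(150+179),[np.pi,-np.pi/6,-.122])
E
```

```text
time: 4.53
tool_pos: [559.3, 250.5, 345.8]
tcp_rot: [-3.139, -0.002, -0.122]
contact_force: [0.4, 0.0, -1.2]
grip_width: 58.2
150 [380.   64.1 318.9]
56.5 [426.4  58.4 237.9]
t 4.58 now [558.8 250.3 343.3] [-3.141e+00  3.000e-03 -1.220e-01] F [ 0.1 -1.2 -1.4] w 58.6
shift m [-0.1547  0.2066  0.0246] turn [-6.000e-04  5.262e-01 -3.000e-04]
```

View pics/b.png

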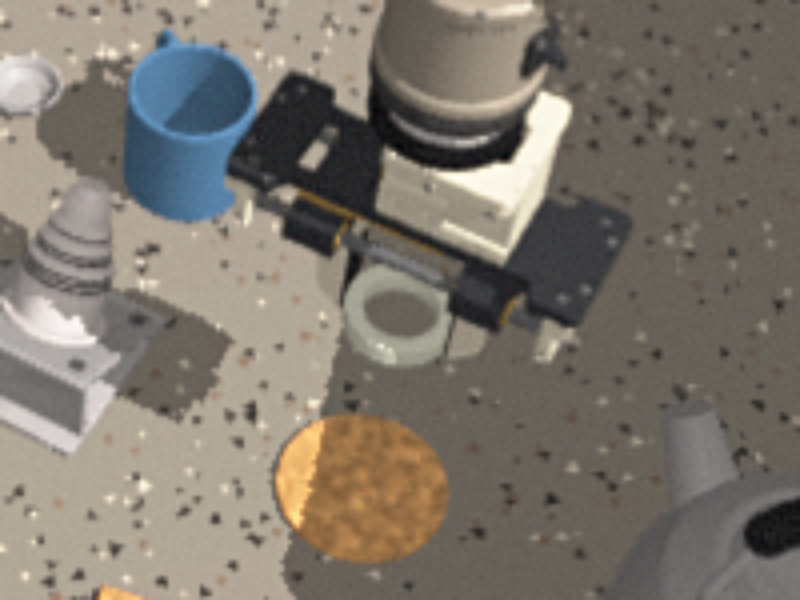

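The collar is held level and the coaster is empty. Next, to the point above the cone, tilted 30°.

```bash
python3 -m pendant '[[[-0.154,0.207,0],[0,0.526,0],0.05],[[-0.154,0.207,0],[0,0.526,0],0.05],[[-0.154,0.207,0],[0,0.526,0],0.05],[[-0.154,0.207,0],[0,0.526,0],0.05],[[-0.154,0.207,0],[0,0.526,0],0.05],[[-0.154,0.207,0],[0,0.526,0],0.05],[[-0.154,0.207,0.024],[0,0.526,0],0.05],[[-0.154,0.207,0.024],[0,0.526,0],0.05],[[-0.154,0.207,0.024],[0,0.526,0],0.05],[[-0.154,0.207,0.024],[0,0.526,0],0.05]]';python3 -m pendant '[[[0,0,0],[0,0,0],0.05],[[0,0,0],[0,0,0],0.05]]'; python3 - <<'E'
from h import *
E=R.from_euler("xyz",[np.pi,-np.pi/6,-.122]);ax=-E.as_matrix()[:,2]
root=np.array([543.3,44.1,34])
rel(root+ax*(110+179),[np.pi,-np.pi/6,-.122])
E
```

```text
time: 5.42
tool_pos: [381.9, 64.0, 318.9]
tcp_rot: [-3.142, -0.521, -0.122]
contact_force: [-0.9, 0.1, 0.1]
grip_width: 58.1
time: 5.58
tool_pos: [381.9, 64.2, 319.2]
tcp_rot: [3.142, -0.522, -0.121]
contact_force: [-0.8, -0.9, -0.4]
grip_width: 58.5
t 5.58 now [381.9  64.2 319.2] [ 3.142 -0.522 -0.121] F [-0.8 -0.9 -0.4] w 58.5
shift m [-0.0016  0.0004  0.0393] turn [-0.0006  0.0012  0.0011]
```

```bash
python3 -m pendant '[[[-0.0015,0,0.02],[0,0,0],0.05],[[-0.0015,0,0.04],[0,0.001,0],0.05],[[-0.0015,0,0.049],[0,0.001,0],0.05],[[-0.0015,0,0.049],[0,0.001,0],0.05],[[-0.0015,0,0.049],[0,0.001,0],0.05]]'; python3 - <<'E'
from h import *
S=capture("scene");T=capture("top")
cv2.imwrite("pics/c.png",np.hstack([cv2.resize(S["color"][180:260,310:390,::-1],(400,400),interpolation=2),cv2.resize(T["color"][200:260,280:340,::-1],(400,400),interpolation=2)]))
E=R.from_euler("xyz",[np.pi,-np.pi/6,-.122]);ax=-E.as_matrix()[:,2]
root=np.array([543.3,44.1,34])
# collar predicted top & bottom face centres from the tool
o=get_obs();z=R.from_euler("xyz",o["tcp_rot"]).as_matrix()[:,2]
for d in(179,165): print("pred px S",(proj(S,o["tool_pos"]+z*d)-[310,180])*5,"tip",(proj(S,root+ax*90)-[310,180])*5)
rel(root+ax*(60+179),[np.pi,-np.pi/6,-.122])
E
```

```text
time: 6.0
tool_pos: [410.1, 64.3, 291.3]
tcp_rot: [3.135, -0.504, -0.121]
contact_force: [0.2, 0.0, -0.2]
grip_width: 58.3
pred px S [[219.28566109 144.94760681]] tip [[208.83288545 179.4707914 ]]
pred px S [[227.64611172 118.18009239]] tip [[208.83288545 179.4707914 ]]
t 6.1 now [409.5  64.2 291.6] [ 3.136 -0.504 -0.122] F [0.3 0.3 0.7] w 58.1
shift m [-0.0107  0.0034  0.052 ] turn [0.0059 0.0194 0.0002]
```

View pics/c.png

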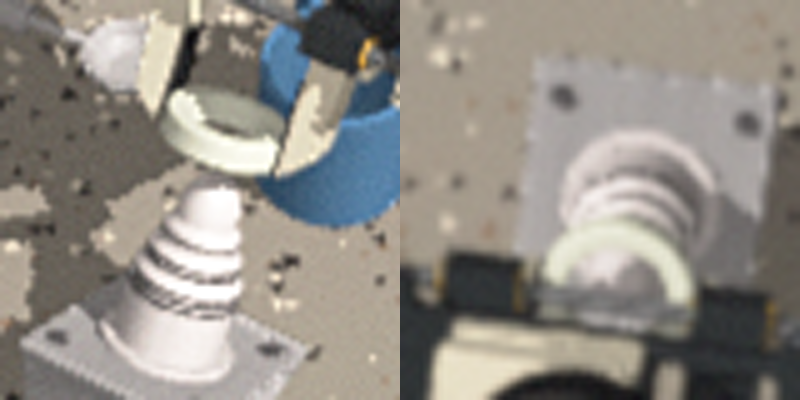

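The ring hangs just above the nose: in the scene crop it is at about (225,130) and the tip at (209,180). The pitch came out as -0.504, so I'll check the joints.

```bash
python3 - <<'E'
from h import *
o=get_obs();print(o["joint_positions"].round(3),o["tau"].round(1),o["moment"].round(2))
E
python3 -m pendant '[[[0,0,0],[0,0,0],0.05],[[0,0,0],[0,0,0],0.05]]'
python3 -c "
from h import *
o=get_obs();print(o['joint_positions'].round(3))"
```

```text
[-0.009  0.216  2.148 -0.217  0.283  1.879] [ -0.  -30.3 -19.   -0.2  -2.3   0. ] [0.05 0.32 0.04]
time: 6.27
tool_pos: [409.5, 64.1, 291.7]
tcp_rot: [3.136, -0.505, -0.122]
contact_force: [-0.1, -0.7, -0.9]
grip_width: 58.1
[-0.01   0.216  2.148 -0.218  0.283  1.879]
```

Joint 5 is at its lower limit of 0.28. I'll fit the link lengths from the two known poses and see what tilt is reachable at the stop.

```bash
cat > k.py <<'E'
from h import *
from scipy.optimize import least_squares
Y=lambda a:R.from_euler("y",a).as_matrix();Z=lambda a:R.from_euler("z",a).as_matrix()
def fk(q,L):
    A=Y(q[1]+q[2]);B=A@Z(q[3])@Y(q[4])
    return Z(q[0])@(np.array([0,L[4],L[0]])+Y(q[1])@[0,0,L[1]]+A@[0,0,L[2]]+B@[0,0,L[3]]),Z(q[0])@B@Z(q[5])
D=[([-1.39,.3427,1.5249,0,1.2754,-.146],[168.55,-497.2,404.6]),(get_obs()["joint_positions"],get_obs()["tool_pos"])]
s=least_squares(lambda L:np.concatenate([fk(q,L)[0]-p for q,p in D]),[200,450,400,150,70]);L=s.x
print("L",L.round(1),s.fun.round(1),R.from_matrix(fk(D[1][0],L)[1]).as_euler("xyz").round(3))
root=np.array([543.3,44.1,34]);E=R.from_euler("xyz",[np.pi,-np.pi/6,-.122]);ax=-E.as_matrix()[:,2]
lo=[-2.53,-.77,.04,-1,.28,-3.11];hi=[2.53,2.02,2.7,4.14,2.66,3.11]
for pitch in(-.5236,-.49,-.46,-.43):
  for h in(100,80,68.5,56.5,44.5):
    G=R.from_euler("xyz",[np.pi,pitch,-.122]);zz=G.as_matrix()[:,2]
    p=root+ax*h-zz*179
    r=least_squares(lambda q:np.r_[(fk(q,L)[0]-p)/100,(G.inv()*R.from_matrix(fk(q,L)[1])).as_rotvec()],np.clip(D[1][0],np.array(lo)+.01,np.array(hi)-.01),bounds=([-2.53,-.77,.04,-1,.01,-3.11],hi))
    print(pitch,h,"q4,5,6",r.x[3:].round(3),"cost",round(r.cost,6))
E
python3 k.py
```

```text
L [ 68.9 565.6 344.4  96.3  75.1] [-1.3 -0.1 -0.   0.2  1.3  0. ] [2.637 0.005 1.446]
-0.5236 100 q4,5,6 [0.094 0.183 3.11 ] cost 0.00176
-0.5236 80 q4,5,6 [0.096 0.132 3.11 ] cost 0.001458
-0.5236 68.5 q4,5,6 [0.097 0.103 3.11 ] cost 0.0013
-0.5236 56.5 q4,5,6 [0.098 0.074 3.11 ] cost 0.001147
-0.5236 44.5 q4,5,6 [0.099 0.046 3.11 ] cost 0.001006
-0.49 100 q4,5,6 [0.092 0.239 3.11 ] cost 0.001859
-0.49 80 q4,5,6 [0.093 0.189 3.11 ] cost 0.00156
-0.49 68.5 q4,5,6 [0.094 0.161 3.11 ] cost 0.001403
-0.49 56.5 q4,5,6 [0.095 0.132 3.11 ] cost 0.001251
-0.49 44.5 q4,5,6 [0.096 0.105 3.11 ] cost 0.00111
-0.46 100 q4,5,6 [0.089 0.288 3.11 ] cost 0.001943
-0.46 80 q4,5,6 [0.091 0.239 3.11 ] cost 0.001649
-0.46 68.5 q4,5,6 [0.092 0.211 3.11 ] cost 0.001493
-0.46 56.5 q4,5,6 [0.093 0.183 3.11 ] cost 0.001342
-0.46 44.5 q4,5,6 [0.093 0.156 3.11 ] cost 0.001201
-0.43 100 q4,5,6 [0.087 0.336 3.11 ] cost 0.002024
-0.43 80 q4,5,6 [0.089 0.288 3.11 ] cost 0.001734
-0.43 68.5 q4,5,6 [0.09  0.261 3.11 ] cost 0.00158
-0.43 56.5 q4,5,6 [0.09  0.233 3.11 ] cost 0.00143
-0.43 44.5 q4,5,6 [0.091 0.207 3.11 ] cost 0.00129
```

```bash
python3 - <<'E'
exec(open("k.py").read().split("root=")[0])
M=fk(D[1][0],L)[1]; A=R.from_euler("xyz",get_obs()["tcp_rot"]); O=M.T@A.as_matrix();print(R.from_matrix(O).as_rotvec().round(3))
O=R.from_rotvec([0,0,round(R.from_matrix(O).as_rotvec()[2]/(np.pi/2))*np.pi/2]).as_matrix()
root=np.array([543.3,44.1,34]);ax=-R.from_euler("xyz",[np.pi,-np.pi/6,-.122]).as_matrix()[:,2]
hi=[2.53,2.02,2.7,4.14,2.66,3.11]
for h in(100,80,70,60,56.5):
  for pitch in(-.5236,-.46,-.42,-.40,-.38,-.36):
    G=R.from_euler("xyz",[np.pi,pitch,-.122]);p=root+ax*h-G.as_matrix()[:,2]*178.5
    r=least_squares(lambda q:np.r_[(fk(q,L)[0]-p)/100,(G.inv()*R.from_matrix(fk(q,L)[1]@O)).as_rotvec()],D[1][0],bounds=([-2.53,-.77,.04,-1,.01,-3.11],hi))
    print(h,pitch,"q",r.x.round(3),round(r.cost,6))
E
```

```text
L [ 68.9 565.6 344.4  96.3  75.1] [-1.3 -0.1 -0.   0.2  1.3  0. ] [2.637 0.005 1.446]
[ 0.    -0.     1.571]
100 -0.5236 q [-0.023  0.233  2.196 -0.255  0.197  1.907] 0.0
100 -0.46 q [-0.027  0.241  2.147 -0.144  0.298  1.794] 0.0
100 -0.42 q [-0.03   0.248  2.117 -0.107  0.36   1.755] 0.0
100 -0.4 q [-0.031  0.252  2.101 -0.093  0.391  1.741] 0.0
100 -0.38 q [-0.032  0.256  2.086 -0.082  0.422  1.729] 0.0
100 -0.36 q [-0.033  0.261  2.071 -0.072  0.452  1.719] 0.0
80 -0.5236 q [-0.026  0.276  2.205 -0.334  0.147  1.984] 0.0
80 -0.46 q [-0.03   0.282  2.155 -0.167  0.249  1.816] 0.0
80 -0.42 q [-0.032  0.288  2.125 -0.12   0.312  1.767] 0.0
80 -0.4 q [-0.033  0.292  2.109 -0.103  0.344  1.75 ] 0.0
80 -0.38 q [-0.034  0.296  2.094 -0.089  0.375  1.735] 0.0
80 -0.36 q [-0.035  0.3    2.078 -0.077  0.406  1.723] 0.0
70 -0.5236 q [-0.027  0.297  2.208 -0.394  0.124  2.045] 0.0
70 -0.46 q [-0.031  0.303  2.159 -0.182  0.225  1.83 ] 0.0
70 -0.42 q [-0.033  0.309  2.128 -0.127  0.289  1.774] 0.0
70 -0.4 q [-0.034  0.312  2.112 -0.109  0.321  1.755] 0.0
70 -0.38 q [-0.035  0.315  2.097 -0.093  0.352  1.739] 0.0
70 -0.36 q [-0.036  0.319  2.081 -0.081  0.383  1.726] 0.0
60 -0.5236 q [-0.028  0.319  2.211 -0.481  0.101  2.131] 0.0
60 -0.46 q [-0.032  0.324  2.161 -0.201  0.202  1.848] 0.0
60 -0.42 q [-0.034  0.329  2.13  -0.136  0.266  1.783] 0.0
60 -0.4 q [-0.035  0.332  2.115 -0.115  0.298  1.761] 0.0
60 -0.38 q [-0.036  0.335  2.099 -0.098  0.33   1.743] 0.0
60 -0.36 q [-0.037  0.339  2.084 -0.084  0.361  1.729] 0.0
56.5 -0.5236 q [-0.029  0.327  2.212 -0.521  0.094  2.171] 0.0
56.5 -0.46 q [-0.032  0.331  2.162 -0.208  0.194  1.855] 0.0
56.5 -0.42 q [-0.035  0.336  2.131 -0.14   0.258  1.786] 0.0
56.5 -0.4 q [-0.036  0.339  2.115 -0.118  0.29   1.763] 0.0
56.5 -0.38 q [-0.037  0.342  2.1   -0.1    0.322  1.745] 0.0
56.5 -0.36 q [-0.038  0.346  2.084 -0.086  0.354  1.73 ] 0.0
```

The model fits. A tool pitch of -0.39 is reachable all the way down; the collar then leans 0.13 rad off the axis and will square itself when let go.

```bash
cat >> h.py <<'E'
root=np.array([543.3,44.1,34]);ax=-R.from_euler("xyz",[np.pi,-np.pi/6,-.122]).as_matrix()[:,2]
def cone(h,pitch=-.39,d=178.5):
    z=R.from_euler("xyz",[np.pi,pitch,-.122]).as_matrix()[:,2]
    rel(root+ax*(h+7)-z*(d-7),[np.pi,pitch,-.122])
E
python3 -c "
from h import *
cone(95)"
```

```text
t 6.27 now [409.5  64.1 291.7] [ 3.136 -0.505 -0.122] F [-0.1 -0.7 -0.9] w 58.1
shift m [0.0114 0.0034 0.0187] turn [ 0.0061 -0.1146 -0.0005]
```

```bash
python3 -m pendant '[[[0.005,0.003,0],[0.006,-0.06,0],0.05],[[0.0115,0.003,0.01],[0.006,-0.115,0],0.05],[[0.0115,0.003,0.0187],[0.006,-0.115,0],0.05],[[0.0115,0.003,0.0187],[0.006,-0.115,0],0.05],[[0.0115,0.003,0.0187],[0.006,-0.115,0],0.05]]'; python3 -c "
from h import *
cone(95);cone(65)"
```

```text
time: 6.68
tool_pos: [427.9, 58.6, 279.9]
tcp_rot: [3.141, -0.389, -0.123]
contact_force: [-0.0, -0.3, -0.5]
grip_width: 58.1
t 6.68 now [427.9  58.6 279.9] [ 3.141 -0.389 -0.123] F [-0.  -0.3 -0.5] w 58.1
shift m [ 0.0005  0.0003 -0.0009] turn [ 0.0006  0.0015 -0.0006]
t 6.68 now [427.9  58.6 279.9] [ 3.141 -0.389 -0.123] F [-0.  -0.3 -0.5] w 58.1
shift m [0.0045 0.0003 0.0288] turn [ 0.0006  0.0015 -0.0006]
```

Accurate. Down along the cone axis to h≈65, gently.

```bash
python3 -m pendant '[[[0.001,0,0.005],[0,0,0],0.05],[[0.0019,0,0.01],[0,0,0],0.05],[[0.0027,0,0.015],[0,0,0],0.05],[[0.0035,0,0.02],[0,0,0],0.05],[[0.0042,0,0.025],[0,0,0],0.05],[[0.0046,0,0.0288],[0,0,0],0.05],[[0.0046,0,0.0288],[0,0,0],0.05]]'; python3 - <<'E'
from h import *
S=capture("scene");T=capture("top")
cv2.imwrite("pics/d.png",np.hstack([cv2.resize(S["color"][180:260,310:390,::-1],(400,400),interpolation=2),cv2.resize(T["color"][200:260,280:340,::-1],(400,400),interpolation=2)]))
cone(65);cone(58)
E
```

```text
time: 7.27
tool_pos: [443.8, 57.0, 255.0]
tcp_rot: [-3.141, -0.389, -0.123]
contact_force: [2.5, 4.7, -1.8]
grip_width: 57.9
t 7.37 now [443.6  57.  255.4] [-3.141 -0.389 -0.122] F [-0.   2.5  0.7] w 58.0
shift m [-0.0008  0.0006  0.0001] turn [-0.0002  0.0011 -0.0004]
t 7.37 now [443.6  57.  255.4] [-3.141 -0.389 -0.122] F [-0.   2.5  0.7] w 58.0
shift m [0.0002 0.0006 0.0071] turn [-0.0002  0.0011 -0.0004]
```

View pics/d.png

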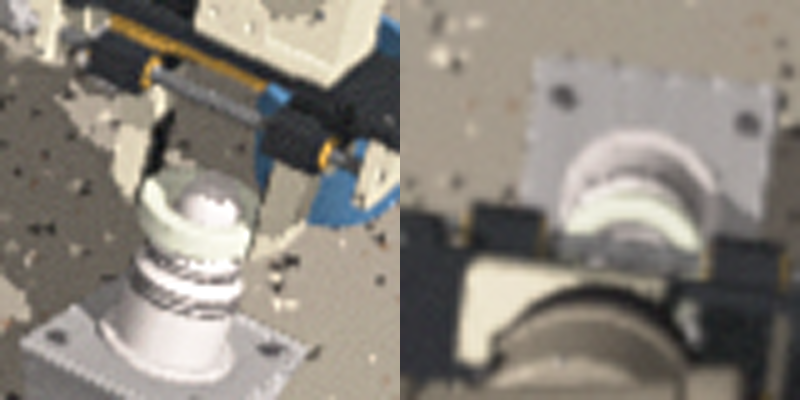

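The ring is around the cone, already past the one-line stop, with a slight sideways push (+y). I'll ease that and go on to h≈58.

```bash
python3 -m pendant '[[[0,-0.0007,0],[0,0,0],0.05],[[0.0003,-0.0007,0.0025],[0,0,0],0.05],[[0.0006,-0.0007,0.005],[0,0,0],0.05],[[0.0006,-0.0007,0.007],[0,0,0],0.05],[[0.0006,-0.0007,0.007],[0,0,0],0.05]]'; python3 - <<'E'
from h import *
cone(58);cone(56.5)
E
```

```text
time: 7.78
tool_pos: [446.6, 57.4, 249.0]
tcp_rot: [-3.141, -0.388, -0.122]
contact_force: [0.5, 4.9, -0.9]
grip_width: 58.1
t 7.78 now [446.6  57.4 249. ] [-3.141 -0.388 -0.122] F [ 0.5  4.9 -0.9] w 58.1
shift m [-0.0001  0.0014  0.0001] turn [-0.0002  0.0017 -0.0004]
t 7.78 now [446.6  57.4 249. ] [-3.141 -0.388 -0.122] F [ 0.5  4.9 -0.9] w 58.1
shift m [0.0001 0.0014 0.0015] turn [-0.0002  0.0017 -0.0004]
```

Almost no axial force at h≈58. I'll let go and let it settle.

```bash
python3 -m pendant '[[[0,0,0],[0,0,0],0.08],[[0,0,0],[0,0,0],0.08],[[0,0,0],[0,0,0],0.08],[[0,0,0],[0,0,0],0.08],[[0,0,0],[0,0,0],0.08],[[0,0,0],[0,0,0],0.08],[[0,0,0],[0,0,0],0.08],[[0,0,0],[0,0,0],0.08]]'; python3 - <<'E'
from h import *
S=capture("scene");T=capture("top")
cv2.imwrite("pics/e.png",np.hstack([cv2.resize(S["color"][180:260,310:390,::-1],(400,400),interpolation=2),cv2.resize(T["color"][200:260,280:340,::-1],(400,400),interpolation=2)]))
q=np.linspace(0,2*np.pi,9)[:-1];u=np.array([ax[2]/.866*0-ax[1],ax[0],0]);u/=np.linalg.norm(u);v=np.cross(ax,u)
for h in(56.5,44.5): 
  for k in(0,14): e=(proj(S,[root+ax*(h+k)+30*(np.cos(a)*u+np.sin(a)*v) for a in q])-[310,180]+.5)*5; print(h,k,"x",e[:,0].min().round(),e[:,0].max().round(),"y",e[:,1].min().round(),e[:,1].max().round())
print(get_obs()["contact_force"].round(1),get_obs()["grip_width"])
E
```

```text
time: 8.45
tool_pos: [446.7, 57.0, 249.4]
tcp_rot: [-3.142, -0.389, -0.123]
contact_force: [0.7, 0.0, 0.6]
grip_width: 80.4
56.5 0 x 133.0 249.0 y 214.0 276.0
56.5 14 x 141.0 258.0 y 188.0 250.0
44.5 0 x 126.0 242.0 y 236.0 298.0
44.5 14 x 134.0 251.0 y 210.0 272.0
[-0.4  0.3 -1. ] 80.12039554444327
```

View pics/e.png

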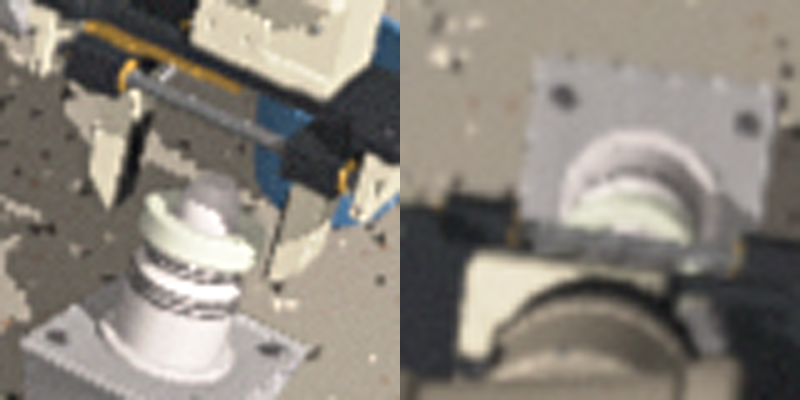

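The collar sits directly above the two-line step: its two lines show just below the ring at (190,262), with three lines further down. Its outline (x 143–260, y 187–273) is close to the prediction for stop_2. I'll check the seating more precisely with a mask.

```bash
python3 - <<'E'
from h import *
S=capture("scene");c=S["color"]
def fitmask(c):
    g=c[180:260,310:390].astype(int); k=((g[...,1]-g[...,0]>3)&(g[...,1]-g[...,2]>3)&(g[...,1]>110)).astype(np.uint8)
    n,l,s,_=cv2.connectedComponentsWithStats(k); i=1+s[1:,4].argmax(); return l==i
k=fitmask(c);ys,xs=np.where(k);print("area",k.sum(),"x",xs.min(),xs.max()+1,"y",ys.min(),ys.max()+1)
u=np.array([-ax[1],ax[0],0]);u/=np.linalg.norm(u);v=np.cross(ax,u);q=np.linspace(0,2*np.pi,40)
print("column bottoms",{int(x):int(ys[xs==x].max())+1 for x in range(xs.min(),xs.max()+1,3)})
for h in(56.5,58.5,60.5):
  for tu,tv in((0,0),(.1,0),(-.1,0),(0,.1),(0,-.1)):
    a=ax+tu*u+tv*v;a/=np.linalg.norm(a);U=np.cross(v,a);V=np.cross(a,U)
    e=np.vstack([proj(S,[root+ax*h+a*z+30.5*(np.cos(t)*U+np.sin(t)*V) for t in q]) for z in(0,14)])-[310,180]
    hull=cv2.convexHull(np.float32(e*16)); m=np.zeros((80*16,80*16),np.uint8);cv2.fillPoly(m,[np.int32(hull)],1);m=m[8::16,8::16]
    Y,X=np.where(m);print(h,tu,tv,"x",X.min(),X.max()+1,"y",Y.min(),Y.max()+1,{int(x):int(Y[X==x].max())+1 for x in range(xs.min(),xs.max()+1,3) if (X==x).any()}.values())
E
```

```text
Traceback (most recent call last):
ValueError: attempt to get argmax of an empty sequence
```

The mask was a poor choice, so I'll seat the collar mechanically: grip it again, press it gently down the axis, read the force and release.

```bash
python3 -m pendant '[[[0,0.0007,0],[0,0,0],0.05],[[0,0.0007,0],[0,0,0],0.05],[[0,0.0007,0],[0,0,0],0.05],[[0,0.0007,0],[0,0,0],0.05],[[0,0.0007,0],[0,0,0],0.05],[[0,0.0007,0],[0,0,0],0.05]]'; python3 -m pendant '[[[0.0001,0,0.001],[0,0,0],0.05],[[0.0003,0,0.002],[0,0,0],0.05],[[0.0003,0,0.002],[0,0,0],0.05]]'; python3 - <<'E'
from h import *
cone(56.5);f=get_obs()["contact_force"];print("axial",f@ax,get_obs()["moment"].round(2))
E
```

```text
time: 9.1
tool_pos: [446.4, 57.2, 249.4]
tcp_rot: [-3.141, -0.389, -0.122]
contact_force: [-1.4, 8.9, 2.1]
grip_width: 58.6
time: 9.35
tool_pos: [446.8, 57.2, 248.8]
tcp_rot: [-3.141, -0.389, -0.122]
contact_force: [-12.5, 8.0, 21.1]
grip_width: 58.1
t 9.35 now [446.8  57.2 248.8] [-3.141 -0.389 -0.122] F [-12.5   8.   21.1] w 58.1
shift m [-0.      0.0013  0.0013] turn [-0.0009  0.0006  0.0002]
axial 24.971225929639687 [1.57 1.05 0.67]
```

A 2 mm press gave 25 N right along the axis, so it is on its hard stop. I'll release so it rests freely for over 0.3 s, backing off the press first.

```bash
python3 -m pendant '[[[0,-0.001,-0.0005],[0,0,0],0.08],[[0,-0.001,-0.0005],[0,0,0],0.08],[[0,-0.001,-0.0005],[0,0,0],0.08],[[0,-0.001,-0.0005],[0,0,0],0.08],[[0,-0.001,-0.0005],[0,0,0],0.08],[[0,-0.001,-0.0005],[0,0,0],0.08],[[0,-0.001,-0.0005],[0,0,0],0.08],[[0,-0.001,-0.0005],[0,0,0],0.08]]'; python3 - <<'E'
from h import *
S=capture("scene");T=capture("top")
cv2.imwrite("pics/f.png",cv2.resize(S["color"][205:250,325:380,::-1],(770,600)[:1]+(600,),interpolation=2))
u=np.array([-ax[1],ax[0],0]);u/=np.linalg.norm(u);v=np.cross(ax,u);q=np.linspace(0,2*np.pi,13)[:-1]
for k in(0,14): print(k,((proj(S,[root+ax*(56.5+k)+30.5*(np.cos(t)*u+np.sin(t)*v) for t in q])-[325,205]+.5)*[14,13.33]).round().astype(int).tolist())
cone(56.5)
E
```

```text
time: 10.02
tool_pos: [447.6, 57.1, 248.0]
tcp_rot: [-3.142, -0.389, -0.123]
contact_force: [-0.2, -0.2, 0.2]
grip_width: 79.9
0 [[171, 248], [152, 281], [180, 325], [249, 368], [339, 397], [426, 405], [485, 390], [501, 355], [470, 312], [402, 271], [315, 243], [231, 234]]
14 [[193, 179], [174, 212], [202, 255], [271, 298], [362, 327], [450, 335], [509, 320], [524, 287], [493, 244], [425, 203], [337, 174], [253, 166]]
t 10.12 now [447.6  57.2 248. ] [ 3.142 -0.389 -0.123] F [ 0.6 -0.4  0.3] w 80.1
shift m [-0.0005  0.0013  0.0002] turn [ 0.0003  0.0013 -0.0006]
```

View pics/f.png

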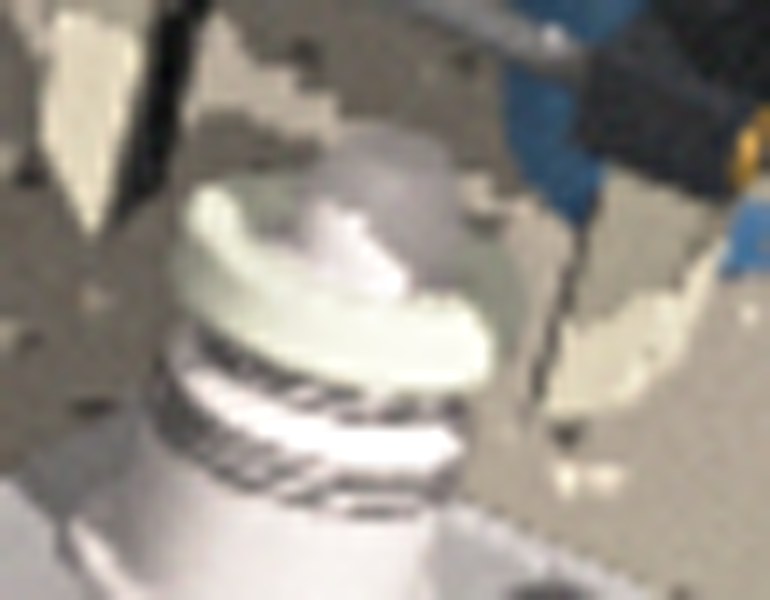

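The ring sits level on the cone: its lower edge at (300,370)–(490,375) runs parallel to the step, with two lines just below it. That is within about 1 px (2.5 mm) of the stop_2 projection. It stays seated and free, so dish_2 it is. Grip and lift off along the axis.

```bash
python3 -m pendant '[[[0,0,0],[0,0,0],0.05],[[0,0,0],[0,0,0],0.05],[[0,0,0],[0,0,0],0.05],[[0,0,0],[0,0,0],0.05],[[0,0,0],[0,0,0],0.05],[[-0.0007,0,-0.005],[0,0,0],0.05],[[-0.002,0,-0.015],[0,0,0],0.05],[[-0.004,0,-0.03],[0,0,0],0.05],[[-0.006,0,-0.045],[0,0,0],0.05],[[-0.008,0,-0.06],[0,0,0],0.05]]'; python3 -m pendant '[[[-0.004,0,-0.03],[0,0,0],0.05],[[-0.008,0,-0.06],[0,0,0],0.05],[[-0.008,0,-0.06],[0,0,0],0.05]]'; python3 - <<'E'
from h import *
rel([648.5,-229,320],[np.pi,0,-.11])
E
```

```text
time: 10.95
tool_pos: [416.8, 60.9, 301.6]
tcp_rot: [3.142, -0.388, -0.123]
contact_force: [0.5, -0.4, 0.0]
grip_width: 58.4
time: 11.2
tool_pos: [386.2, 64.9, 357.5]
tcp_rot: [-3.141, -0.396, -0.122]
contact_force: [0.8, 0.8, -0.3]
grip_width: 58.4
t 11.2 now [386.2  64.9 357.5] [-3.141 -0.396 -0.122] F [ 0.8  0.8 -0.3] w 58.4
shift m [0.2588 0.2598 0.1485] turn [ 0.0015 -0.3958 -0.012 ]
```

```bash
python3 - <<'E'
from h import *
z=R.from_euler("xyz",[np.pi,.13,-.11]).as_matrix()[:,2]
rel(np.array([648.5,-229,110])-z*172,[np.pi,.13,-.11])
E
```

```text
t 11.2 now [386.2  64.9 357.5] [-3.141 -0.396 -0.122] F [ 0.8  0.8 -0.3] w 58.4
shift m [0.2642 0.2596 0.1935] turn [ 0.0008 -0.5258 -0.0122]
```

```bash
python3 -m pendant '[[[0.264,0.26,0.1],[0,-0.526,-0.012],0.05],[[0.264,0.26,0.1],[0,-0.526,-0.012],0.05],[[0.264,0.26,0.1],[0,-0.526,-0.012],0.05],[[0.264,0.26,0.1],[0,-0.526,-0.012],0.05],[[0.264,0.26,0.1],[0,-0.526,-0.012],0.05],[[0.264,0.26,0.13],[0,-0.526,-0.012],0.05],[[0.264,0.26,0.15],[0,-0.526,-0.012],0.05],[[0.264,0.26,0.17],[0,-0.526,-0.012],0.05],[[0.264,0.26,0.19],[0,-0.526,-0.012],0.05],[[0.264,0.26,0.1935],[0,-0.526,-0.012],0.05]]'; python3 -m pendant '[[[0,0,0],[0,0,0],0.05],[[0,0,0],[0,0,0],0.05],[[0,0,0],[0,0,0],0.05]]';python3 - <<'E'
from h import *
S=capture("scene");T=capture("top")
cv2.imwrite("pics/g.png",np.hstack([cv2.resize(S["color"][150:270,180:300,::-1],(400,400),interpolation=2),cv2.resize(T["color"][160:240,370:450,::-1],(400,400),interpolation=2)]))
z=R.from_euler("xyz",[np.pi,.13,-.11]).as_matrix()[:,2]
rel(np.array([648.5,-229,27])-z*172,[np.pi,.13,-.11])
E
```

```text
time: 12.03
tool_pos: [662.7, -226.5, 281.5]
tcp_rot: [3.14, 0.136, -0.112]
contact_force: [0.8, 0.0, 0.2]
grip_width: 58.4
time: 12.28
tool_pos: [661.5, -224.5, 281.6]
tcp_rot: [3.141, 0.138, -0.111]
contact_force: [0.7, -0.6, -0.3]
grip_width: 58.4
t 12.38 now [ 661.5 -223.9  284.4] [ 3.139  0.134 -0.11 ] F [0.3 0.4 0.7] w 58.1
shift m [0.0215 0.0063 0.0848] turn [ 0.0022  0.0043 -0.0005]
```

View pics/g.png

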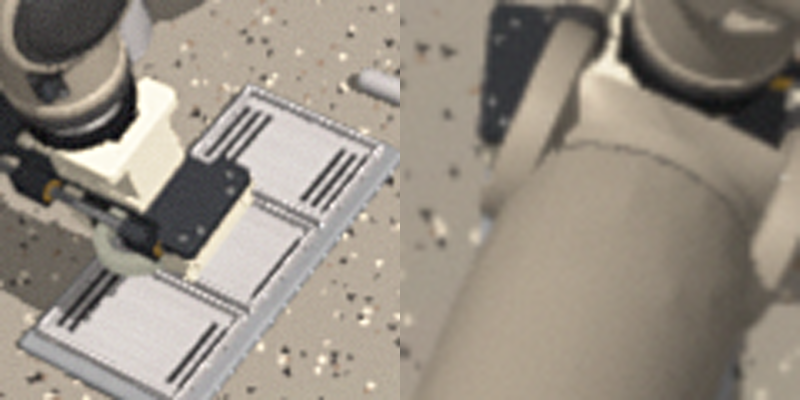

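The ring is above dish_2 (far end of the row) and held roughly level. Lowering.

```bash
python3 -m pendant '[[[0.0215,0.006,0],[0,0.002,0],0.05],[[0.0215,0.006,0.03],[0,0.002,0],0.05],[[0.0215,0.006,0.055],[0,0.002,0],0.05],[[0.0215,0.006,0.075],[0,0.002,0],0.05],[[0.0215,0.006,0.075],[0,0.002,0],0.05],[[0.0215,0.006,0.075],[0,0.002,0],0.05],[[0.0215,0.006,0.075],[0,0.002,0],0.05]]'; python3 - <<'E'
from h import *
z=R.from_euler("xyz",[np.pi,.13,-.11]).as_matrix()[:,2]
rel(np.array([648.5,-229,24])-z*172,[np.pi,.13,-.11])
E
```

```text
time: 12.97
tool_pos: [672.7, -231.8, 208.1]
tcp_rot: [3.139, 0.131, -0.111]
contact_force: [0.8, -0.4, -0.3]
grip_width: 58.3
t 12.97 now [ 672.7 -231.8  208.1] [ 3.139  0.131 -0.111] F [ 0.8 -0.4 -0.3] w 58.3
shift m [-0.0003 -0.0001  0.0137] turn [ 0.0028  0.0008 -0.0007]
```

```bash
python3 -m pendant '[[[0,0,0.005],[0,0,0],0.05],[[0,0,0.01],[0,0,0],0.05],[[0,0,0.013],[0,0,0],0.05],[[0,0,0.013],[0,0,0],0.05],[[0,0,0.013],[0,0,0],0.05]]'; python3 - <<'E'
from h import *
z=R.from_euler("xyz",[np.pi,.13,-.11]).as_matrix()[:,2]
rel(np.array([648.5,-229,22])-z*172,[np.pi,.13,-.11])
E
```

```text
time: 13.38
tool_pos: [670.7, -231.7, 193.2]
tcp_rot: [3.14, 0.133, -0.111]
contact_force: [0.1, 1.1, 4.1]
grip_width: 58.5
t 13.38 now [ 670.7 -231.7  193.2] [ 3.14   0.133 -0.111] F [0.1 1.1 4.1] w 58.5
shift m [ 0.     -0.0002  0.0007] turn [ 0.0018  0.0032 -0.001 ]
```

The first touch reads 4 N, so the collar is on the floor. I'll open to 74 mm only (inside the dish walls), then withdraw straight up.

```bash
python3 -m pendant '[[[0,0,0],[0,0,0],0.074],[[0,0,0],[0,0,0],0.074],[[0,0,0],[0,0,0],0.074],[[0,0,0],[0,0,0],0.074],[[0,0,0],[0,0,0],0.074],[[0,0,-0.01],[0,0,0],0.074],[[0,0,-0.04],[0,0,0],0.074],[[0,0,-0.08],[0,0,0],0.074],[[0,0,-0.12],[0,0,0],0.074],[[0,0,-0.16],[0,0,0],0.074]]';  python3 -m pendant '[[[-0.04,0,-0.02],[0,0,0],0.074],[[-0.08,0,-0.02],[0,0,0],0.074],[[-0.12,0,-0.02],[0,0,0],0.074],[[-0.16,0,-0.02],[0,0,0],0.074],[[-0.2,0,-0.02],[0,0,0],0.074],[[-0.24,0,-0.02],[0,0,0],0.074],[[-0.24,0,-0.02],[0,0,0],0.074],[[-0.24,0,-0.02],[0,0,0],0.074],[[-0.24,0,-0.02],[0,0,0],0.074],[[-0.24,0,-0.02],[0,0,0],0.074]]'; python3 - <<'E'
from h import *
S=capture("scene");T=capture("top")
cv2.imwrite("pics/i.png",np.hstack([cv2.resize(S["color"][140:380,170:450,::-1],(560,480),interpolation=2),cv2.resize(T["color"][160:300,370:440,::-1],(240,480),interpolation=2)]))
print((proj(S,[648.5,-229,22])-[170,140])*2,(proj(S,[648.5,-229,29])-[170,140])*2)
rel([0,0,0],[0,0,0])
E
```

```text
time: 14.22
tool_pos: [691.7, -233.7, 352.1]
tcp_rot: [3.141, 0.137, -0.111]
contact_force: [0.8, -0.6, 0.1]
grip_width: 73.9
time: 15.05
tool_pos: [459.0, -208.1, 402.7]
tcp_rot: [3.14, 0.134, -0.111]
contact_force: [0.2, 0.2, -1.5]
grip_width: 74.2
[[102.44820012 212.79316013]] [[101.60667265 209.40155384]]
t 15.15 now [ 459.1 -208.   402.2] [ 3.14   0.135 -0.11 ] F [ 0.8 -0.2 -0.5] w 74.1
shift m [-0.4206 -0.1568  0.463 ] turn [ 3.1235 -0.1725 -0.2118]
```

View pics/i.png

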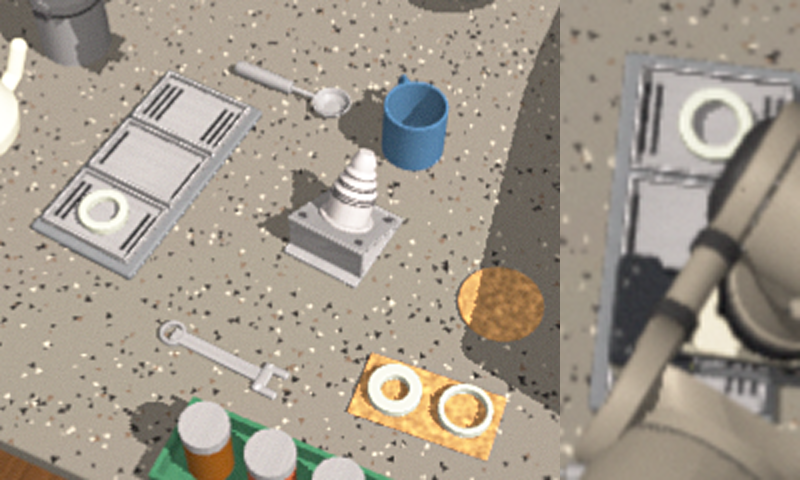

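The collar lies flat in the middle of the two-line dish, at (102,211) against a predicted (102,210). The other collars, wrench, spoon and mug are in place, and the robot is clear. Handing in.

```bash
python3 -c "
from plant import *
print(close_job())"
```

```text
the job is handed in; nothing more can be done
None
```

The collar from the coaster stopped on the two-line step of the cone, and it now lies flat in the middle of the two-line dish. The job is handed in, at about 15 s on the robot's clock.

**Sizing:** I lowered it down the cone, let go, gripped and pressed it once, then let it rest free for over 0.3 s. The press met 25 N straight along the axis, and the ring's lower edge sat just above two engraved lines. The other two collars on the mat visibly have the widest and narrowest bores, which agrees.

**Last checks:**
- **Dish:** the final picture shows the collar within about 1 px of where I aimed in the dish.
- **Other items:** the other two collars, mug, spoon, wrench and gauge look undisturbed, and the arm is clear with no contact force. I compared these by eye and did not measure them. The kettle and most of the teapot and tin fell outside that picture; the arm stayed clear of them.

**What failed or disagreed:**
- **Tilt limit:** joint 5's limit kept the tool from reaching the full 30° lean. I worked at 0.39 rad, about 0.13 rad off the cone's axis, and relied on the released collar to square itself.
- **Seating:** in the picture the seated collar appeared about 1 px (2.5 mm) above its predicted stop. That is close to the 2 mm calibration error. A colour-mask check of the seating failed and I dropped it.

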